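Fetch the paint jar from behind the spring flap

TASK

The little paint jar is kept behind the spring-closing metal flap of the dust guard. Hold the flap open with the hand while you take hold of the jar behind it, bring the jar out so that the flap closes again by itself, and stand the jar upright in the round recess of the wooden jar holder, so that it cannot be knocked over while painting.

Things in the scene. Friction and masses are not known exactly. Their poses are not given: they have to be found in the camera images.
- jar: little round paint jar, dark lid, upright behind the flap, 46 mm high: body 40 mm in diameter up to 32 mm, above it the ribbed lid, 43 mm; about 60 g. Grip across lid or body. Origin: centre of its underside; z up. Other jars and bottles stand in the open on the bench and are not wanted
- guard: dust guard, fixed on the bench: plywood base, x -65 to 80 mm, 190 mm wide (y), top at z 10 mm. Origin on the bench, x from its open front towards the hinge (rear), y along the hinge. The jar stands within 8 mm of x = y = 0. The metal flap leans forward over it; below the flap's edge the front is open, sides too but for thin posts at x 30, y +-78 mm, 57 mm high
- flap (a joint): flap: 0 closed, grows as its edge swings back to guard +x; 0.56 upright, 1.2 rad stop. Hinge along y at guard x 55, z 20 mm; 170 mm wide, 125 mm long; closed it leans to -x at 58 deg from level, beaded edge at x -11, z 126 mm. A spring shuts it (2 to 4 N at the edge). A hand coming level from the front, fingers down and astride the jar, pushes it back with its body
- holder: jar holder, fixed to the bench: a pale wooden block 100 x 100 mm, 22 mm high, with one round recess 56 mm in diameter, 8 mm deep, in the middle of its top (recess floor 14 mm above the bench). Origin: centre of its underside; z up.
Things that resemble listed ones, but are neither listed nor needed, are in the scene too. What is meant by the jar is not orange or purple, and is the larger of those in its own colour.

How it is judged:
By the outcome, as a careful person would: the job done as asked, in the order asked, and still so for the second after the job is handed in, with the robot touching nothing.
It also fails if it takes over 42 s, if anything falls off the work surface, if the arm or the gripper's body presses on something with over 40 N, if the wrist force passes 120 N, or if a joint passes its speed limit or range.

ROBOT

A 6-joint arm with a two-finger parallel gripper is mounted at the origin on a cart in front of the work surface, level with it; the furniture and walls round the work are solid. World frame = base frame: x ahead of the robot, y to its left, z up, the work surface at z = 0. Lengths are in mm, angles in rad, forces in N, time in s.
With the tool pointing down it reaches from about 350 to 875 mm from the base axis. Payload 4.2 kg.
Tool frame: the origin (TCP) lies between the finger pads; the fingertips stand 17 mm ahead of it and the grasp point (between the pads) lies 2 mm behind it (nose_length is the distance from the TCP to the fingertips, in mm); z points along the fingers, y is the direction in which the jaws open and shut (so a half turn about z gives the same grasp; the last joint's range is limited). The gripper opens to 85 mm and grips with 20 to 120 N. Pads are 22 mm wide; open, the fingers measure 114 mm over their backs; the gripper's body (76 mm by 85 mm) begins 54 mm behind the grasp point. The pads swing forward as they close: fully open they stand 13 mm farther back than shut.
Start: joints at [0.259, 0.385, 0.008, 0, -1.194, -0.259], TCP at [624.979, 0.025, 248.312] pointing down, gripper open.
Joint ranges: [-3.14, 3.14], [-1.21, 2.06], [-1.07, 1.41], [-3.16, 2.05], [-2.99, -0.16], [-3.1, 3.1]. Speed limits (rad/s): [2.79, 2.79, 3.14, 3.14, 3.14, 3.14].

INTERFACE

Orientations are given as a unit quaternion [x, y, z, w].
In Python, from bench import * gives the robot as it stands.
- The arm moves only by the tool jog_arm, never from a script. Its argument "increments" is a list of rows, each a list of 4 numbers: the shift along the tool's x, y, z in m, then the turn about the tool's z in degrees. A call has 1 to 10 rows; each row is the pose to reach, as a shift and turn from the pose measured when the call began, along the tool's axes at that moment; what a row does not reach only later rows make up. A row lasts 1/8 s, in which the tool goes at most 62.5 mm and 10.7 degrees, less where a joint would pass 70% of its speed; a pose out of reach is approached as far as the arm can. A call with a gripper value outside its range is refused whole. "hand" is the gripper's target within -1 to 1 (fully open at 1, half-way at 0, shut at -1), set as the call begins (left out, the last holds). The fingers move at their own pace and stop on an object; the grip force is fixed at half the most. Time passes only in rows, so rows that repeat a pose let the fingers close. It gives the time, the measured TCP pose, the force and the opening at its end, in the units of the state.
- read_state(): the state, without advancing time (a new reading comes with each control period).
- get_image(name): name is "scene" or "side" or "wrist"; returns the picture (384x512x3 uint8, red, green, blue); there is no depth.
- calibration(name): a dict with "fx", "fy", "cx", "cy" (pixels), "position" and "rotation" of the camera in the world; the wrist camera has in their place "hand_eye" (4x4, takes a point from camera to tool coordinates, whose origin is the TCP and whose axes are the flange's). Camera axes: x right, y up, looking along -z (the intrinsics and any distortion apply to the point x, -y, -z); pixel columns grow to the right and rows downward; lengths in mm; the calibration is good to about 2 mm. A picture is of the moment at which its call begins: read the wrist's pose just before it. calibration takes no time and is no camera call.
- job_done(): hands the job in, once; it reports no verdict.
The state is a dict: "clock": time; "joints": joint angles; "joint_vel": joint speeds; "joint_efforts": joint torques, N m; "position": TCP position; "ee_rot": TCP orientation; "contact_force": force on the tool from outside, world axes, zero at the start; "wrist_torque": the same for the moment, N m; "gripper_width": finger opening in mm.
Only numpy, scipy, OpenCV 4.12 (cv2) and the standard library are available. Lean on these libraries where they do the work, as an engineer would, in place of code of your own. Each camera call takes 0.05 s, during which the arm holds its last target.

## Working session

There is one attempt and no reset: what is moved stays moved. The work goes in short steps, Python scripts to look and compute and a tool call to move; the robot and the scene stay as the last step left them, time stands still between calls to the robot, and variables do not carry over. Pictures are saved under pics/ and viewed, and the job is handed in when it is done.

Besides the shell and the picture viewer there is one more tool, called after "Request:" as name(argument=value, ...) on one line, values as JSON. jog_arm: Moves the arm, as the interface text tells. Its arguments: {"type":"object","properties":{"increments":{"type":"array"},"hand":{"type":"number"}},"required":["increments"]}

```bash
mkdir -p pics
python3 - <<'E'
from bench import *
import cv2
s=read_state(); print({k:s[k] for k in('clock','position','ee_rot','gripper_width','contact_force')})
for n in("scene","side","wrist"):
    c=calibration(n); print(n,c)
    cv2.imwrite(f"pics/a_{n}.png",cv2.cvtColor(get_image(n),cv2.COLOR_RGB2BGR))
E
```

```text
{'clock': 0.0, 'position': array([6.24424626e+02, 1.19985218e-02, 2.47190389e+02]), 'ee_rot': array([-0.70705449,  0.70715814,  0.00076313, -0.00085494]), 'gripper_width': 85.3652272077682, 'contact_force': array([-0.52307963,  0.22784256, -0.22531735])}
scene {'fx': 409.10337015567666, 'fy': 409.10337015567666, 'cx': 257.05340048329487, 'cy': 187.68343688169725, 'position': array([-33.23782976, 562.38588407, 723.13961044]), 'rotation': array([-0.19549604,  0.34832036,  0.80962042, -0.43008022])}
side {'fx': 473.5677443638619, 'fy': 473.5677443638619, 'cx': 261.4346460794013, 'cy': 188.69840801904286, 'position': array([ 888.08902629, 1225.64791055,  576.40544796]), 'rotation': array([0.06976422, 0.53013787, 0.83546492, 0.12682727])}
wrist {'fx': 327.768513886232, 'fy': 327.768513886232, 'cx': 256.104809387858, 'cy': 193.34704403174615, 'hand_eye': array([[ 5.96536592e-04,  9.51672931e-01,  3.07112807e-01,
         7.85087416e+01],
       [ 9.99998779e-01, -1.24097504e-04, -1.55784981e-03,
        -2.02148318e-01],
       [-1.44445156e-03,  3.07113361e-01, -9.51671843e-01,
        -1.25137118e+02],
       [ 0.00000000e+00,  0.00000000e+00,  0.00000000e+00,
         1.00000000e+00]])}
```

View pics/a_scene.png

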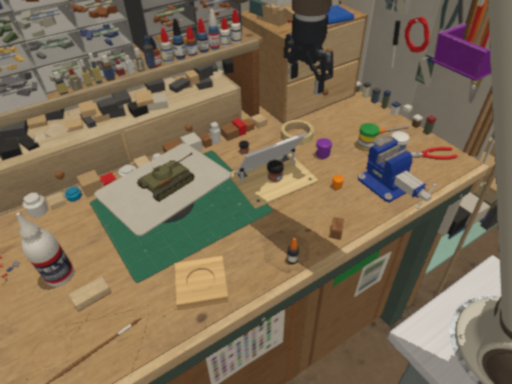

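View pics/a_side.png

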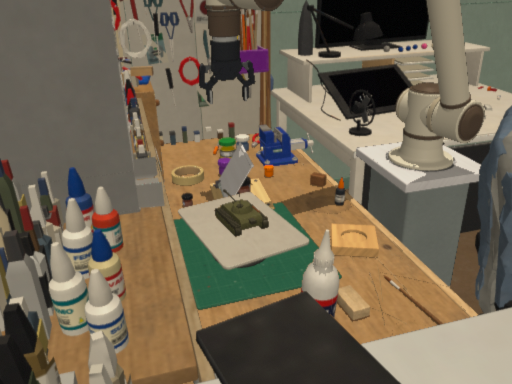

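View pics/a_wrist.png

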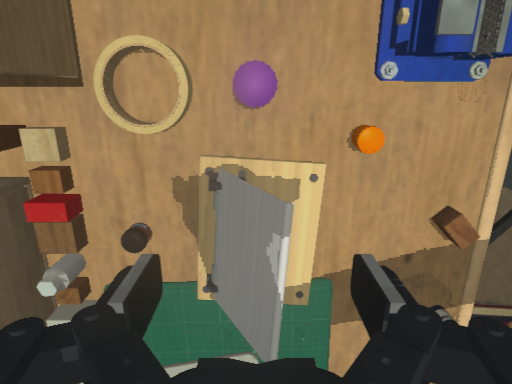

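The wrist view shows the guard's base (corners roughly (201,156), (325,163), (310,305), (197,300)) with the flap facing the robot. The scene view shows the dark-lidded jar behind the flap at (275,170), and the holder at (201,281). I'll enlarge both.

```bash
cat > h.py <<'E'
import numpy as np, cv2
from scipy.spatial.transform import Rotation as R
from bench import *
def cam(n,s=None):
    c=calibration(n)
    if n=="wrist":
        T=np.eye(4);T[:3,:3]=R.from_quat(s['ee_rot']).as_matrix();T[:3,3]=s['position']
        M=T@c['hand_eye']; Rm,p=M[:3,:3],M[:3,3]
    else:
        r=np.array(c['rotation']); Rm=R.from_quat(r).as_matrix() if r.size==4 else r; p=c['position']
    return c,Rm,p
def ray(n,u,v,z,s=None):
    c,Rm,p=cam(n,s); d=Rm@np.array([(u-c['cx'])/c['fx'],-(v-c['cy'])/c['fy'],-1]); return p+d*(z-p[2])/d[2]
def proj(n,P,s=None):
    c,Rm,p=cam(n,s); q=Rm.T@(np.array(P,float)-p); return np.array([c['cx']+c['fx']*q[0]/-q[2],c['cy']+c['fy']*q[1]/q[2]])
def save(n,f,crop=None,k=1,img=None):
    im=get_image(n) if img is None else img
    im=cv2.cvtColor(im,cv2.COLOR_RGB2BGR)
    if crop: x0,y0,x1,y1=crop; im=im[y0:y1,x0:x1]
    cv2.imwrite("pics/"+f,cv2.resize(im,None,fx=k,fy=k,interpolation=cv2.INTER_CUBIC))
E
python3 - <<'E'
from h import *
a=cv2.imread("pics/a_scene.png"); w=cv2.imread("pics/a_wrist.png")
cv2.imwrite("pics/b1.png",cv2.resize(a[120:310,165:325],None,fx=3.1,fy=3.1,interpolation=2))
cv2.imwrite("pics/b2.png",cv2.resize(w[140:365,170:340],None,fx=2.6,fy=2.6,interpolation=2))
s=read_state()
print("scene cam z dir",cam("scene")[1][:,2])
for u,v in((201,156),(325,163),(310,305),(197,300)): print(ray("wrist",u,v,10,s).round(1))
print("holder",ray("scene",201,272,18).round(1),"jar",ray("scene",275,165,56).round(1))
E
```

```text
scene cam z dir [-0.61616657  0.3958566   0.68090845]
[685.6  -5.5  10. ]
[546.    2.5  10. ]
[553.3 191.8  10. ]
[700.5 183.9  10. ]
holder [456.9 390.7  18. ] jar [615.1  90.1  56. ]
```

View pics/b1.png

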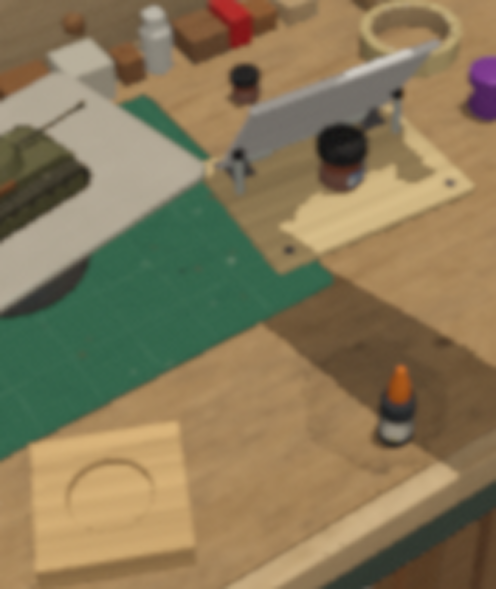

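View pics/b2.png

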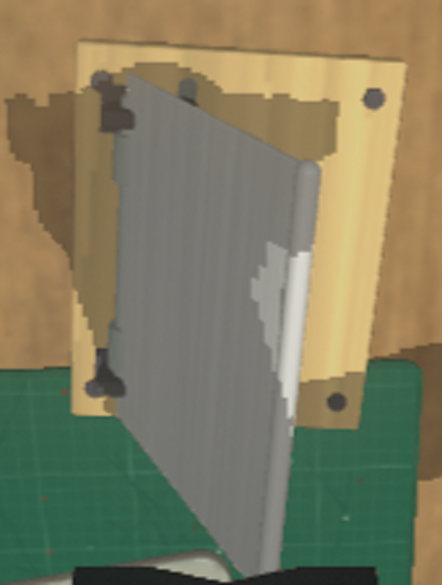

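Run:
```python
from h import *
from scipy.optimize import least_squares
s=read_state()
px=[(79,40),(406,62),(360,430),(72,415)]
W=np.array([ray("wrist",170+u/2.6,140+v/2.6,10,s)[:2] for u,v in px]); print(W.round(1))
G=np.array([(80,-95),(-65,-95),(-65,95),(80,95)])
def f(p): 
    c,q=np.cos(p[2]),np.sin(p[2]); return ((G@np.array([[c,q],[-q,c]]))+p[:2]-W).ravel()
r=least_squares(f,[615,90,0]); print(r.x.round(3),r.fun.round(1))
# scene check of base corners
c,q=np.cos(r.x[2]),np.sin(r.x[2]); print("scene b1 px:")
for g in G:
    P=[*(np.array([[c,-q],[q,c]])@g+r.x[:2]),10]; print(((proj("scene",P)-[165,120])*3.1).round(0))
for n,(u,v),z in(("lid",(342,138),56),("recess",(111,494),22),("ref",(342,190),10)): print(n,ray("scene",165+u/3.1,120+v/3.1,z).round(1))
for u,v in((30,443),(180,423),(194,552),(37,572)): print(ray("scene",165+u/3.1,120+v/3.1,22).round(1))
```

```text
[[686.2  -6.2]
 [544.6   3.5]
 [555.3 192.4]
 [699.5 183.3]]
[ 6.13942e+02  9.37240e+01 -6.40000e-02] [ 1.5  0.  -1.7 -0.4 -0.1  0.3  0.3  0.1]
scene b1 px:
[380.  98.]
[475. 189.]
[278. 273.]
[194. 169.]
lid [616.2  88.3  56. ]
recess [438.3 400.5  22. ]
ref [605.4  95.2  10. ]
[506.  426.9  22. ]
[463.  333.9  22. ]
[370.3 377.5  22. ]
[413.2 465.8  22. ]
```

Run:
```python
from h import *
s=read_state()
print("bottle",ray("scene",165+395/3.1,120+440/3.1,0).round(0),"tip",ray("scene",165+402/3.1,120+366/3.1,60).round(0))
print("block",ray("wrist",455,228,15,s).round(0), "orange",ray("wrist",370,139,10,s).round(0),"edge",ray("wrist",500,140,0,s).round(0))
```

```text
bottle [381. 210.   0.] tip [393. 198.  60.]
block [387.  80.  15.] orange [498. -25.  10.] edge [346. -22.   0.]
```

Request:
jog_arm(increments=[[-0.01,0.014,0.01,9.4],[-0.02,0.029,0.02,18.7],[-0.029,0.043,0.03,28.1],[-0.039,0.057,0.04,37.5],[-0.049,0.072,0.05,46.8],[-0.058,0.086,0.06,56.2],[-0.068,0.1,0.07,65.6],[-0.078,0.114,0.08,75],[-0.088,0.13,0.09,84.3],[-0.097,0.143,0.097,93.7]], hand=1)

```text
clock: 1.4
position: [480.5, 97.1, 150.1]
ee_rot: [0.035, 0.999, -0.0, -0.001]
contact_force: [-0.3, -0.8, -0.6]
gripper_width: 84.9
```

Run:
```python
from h import *
s=read_state(); save("wrist","c1.png",None,1.5); save("side","c2.png",(150,60,400,280),3)
np.save("s1.npy",np.r_[s['position'],s['ee_rot']]); print(s['position'],s['ee_rot'])
```

```text
[480.50139881  97.13880568 150.05998024] [ 3.50576221e-02  9.99384321e-01 -3.13568038e-04 -1.35783534e-03]
```

View pics/c1.png

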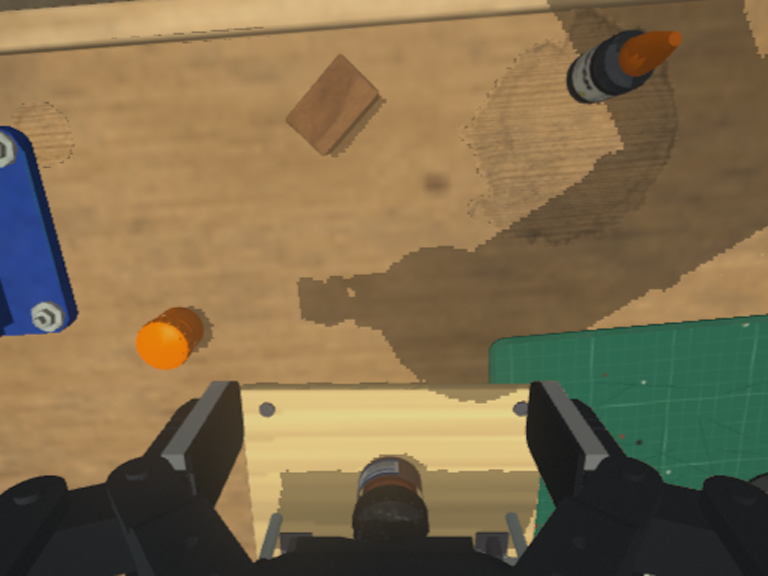

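View pics/c2.png

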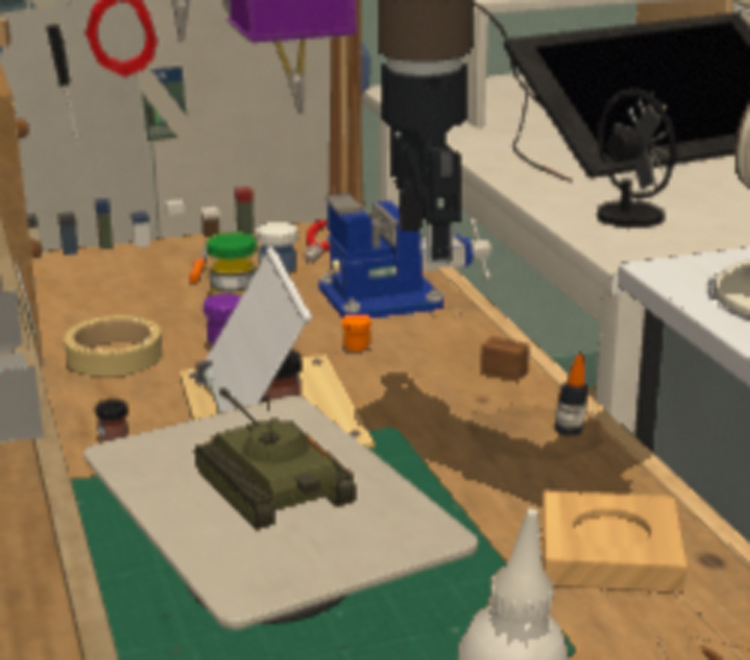

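Run:
```python
from h import *
q=np.load("s1.npy"); s=dict(position=q[:3],ee_rot=q[3:])
f=lambda u,v,z: ray("wrist",u/1.5,v/1.5,z,s).round(1)
print("bottom front",f(390,458,10)); print("lid",f(354,512,54),f(391,512,54),f(428,512,54),"front of lid",f(391,496,42),"body l/r",f(359.5,475,20),f(421,475,20))
print("front edge",f(250,385,10),f(525,383,10))
print("screws",f(267,409,10),f(521,408,10))
g=np.array([614,93.7]);c,d=np.cos(-.064),np.sin(-.064)
print("pred front corners",[((proj("wrist",[*(g+np.array([[c,-d],[d,c]])@np.array(p)),10],s))*1.5).round(0) for p in((-65,-95),(-65,95))])
```

```text
bottom front [598.7  92.8  10. ]
lid [599.8  72.3  54. ] [601.2  92.7  54. ] [602.6 113.   54. ] front of lid [600.7  92.8  42. ] body l/r [602.3  73.5  20. ] [605.  111.5  20. ]
front edge [541.1  11.9  10. ] [551.3 177.4  10. ]
screws [558.1  19.8  10. ] [568.3 175.2  10. ]
pred front corners [array([236., 389.]), array([550., 387.])]
```

Request:
jog_arm(increments=[[0,0.003,0.03,0],[0,0.003,0.06,0],[0,0.003,0.09,0],[0,0.003,0.104,0],[-0.02,0.003,0.104,0],[-0.04,0.003,0.104,0],[-0.06,0.003,0.104,0],[-0.06,0.003,0.104,0]])

```text
clock: 2.5
position: [541.4, 96.3, 46.1]
ee_rot: [0.031, 1.0, -0.0, -0.001]
contact_force: [0.6, -0.4, 0.0]
gripper_width: 85.4
```

Run:
```python
from h import *
s=read_state(); save("wrist","d1.png",None,1.5); save("scene","d2.png",(180,80,360,220),4)
np.save("s2.npy",np.r_[s['position'],s['ee_rot']]); print(s['position'],s['ee_rot'])
for P in([616,88,56],[618.5,92.5,56]): print(proj("wrist",P,s)*1.5)
```

```text
[541.4174981   96.30414185  46.11003641] [ 3.13180204e-02  9.99508991e-01 -1.63332663e-04 -9.65785046e-04]
[372.2150932  638.53819181]
[386.81448061 643.65546746]
```

View pics/d1.png

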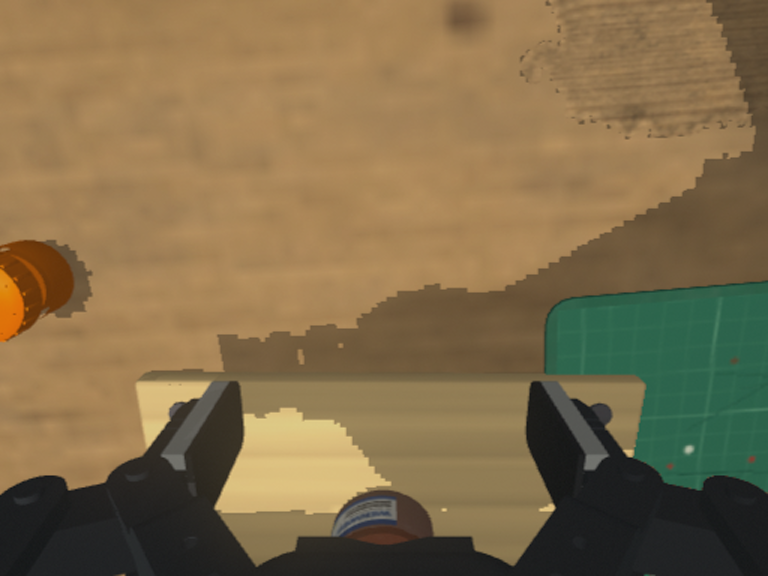

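View pics/d2.png

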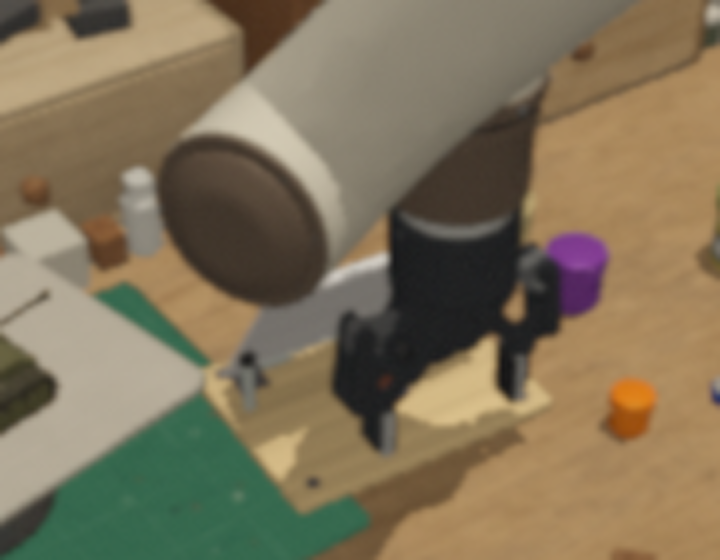

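Run:
```python
from h import *
q=np.load("s2.npy"); s=dict(position=q[:3],ee_rot=q[3:])
f=lambda u,v,z: ray("wrist",u/1.5,v/1.5,z,s).round(1)
print("bottom front",f(382,490,10),"sides",f(332,525,20),f(432,525,20)); print("corners",f(137,378,10),f(645,378,10))
Rt=R.from_quat(q[3:]).as_matrix(); print(Rt.round(3))
for P in([616,88.5],[618.5,92.5],[617,90.5]): print((Rt.T@(np.r_[P,46]-q[:3])).round(1))
```

```text
bottom front [597.6  92.1  10. ] sides [604.1  72.6  20. ] [606.5 110.7  20. ]
corners [542.8   5.9  10. ] [554.3 191.1  10. ]
[[-0.998  0.063 -0.002]
 [ 0.063  0.998 -0.   ]
 [ 0.002 -0.    -1.   ]]
[-74.9  -3.1  -0. ]
[-77.2   1.   -0. ]
[-75.8  -1.1  -0. ]
```

Request:
jog_arm(increments=[[-0.012,0,0,0],[-0.024,0,0,0],[-0.036,0,0,0],[-0.046,0,0,0],[-0.056,0,0,0],[-0.064,0,0,0],[-0.072,0,0,0],[-0.076,0,0,0],[-0.076,0,0,0]])

```text
clock: 3.72
position: [615.1, 91.1, 45.1]
ee_rot: [0.032, 0.999, -0.001, -0.002]
contact_force: [-2.9, 0.1, -1.5]
gripper_width: 85.4
```

Run:
```python
from h import *
s=read_state(); save("wrist","e1.png",None,1.5); save("scene","e2.png",(180,80,360,220),4);save("side","e3.png",(180,60,340,200),4)
```

```text
(no output)
```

View pics/e1.png

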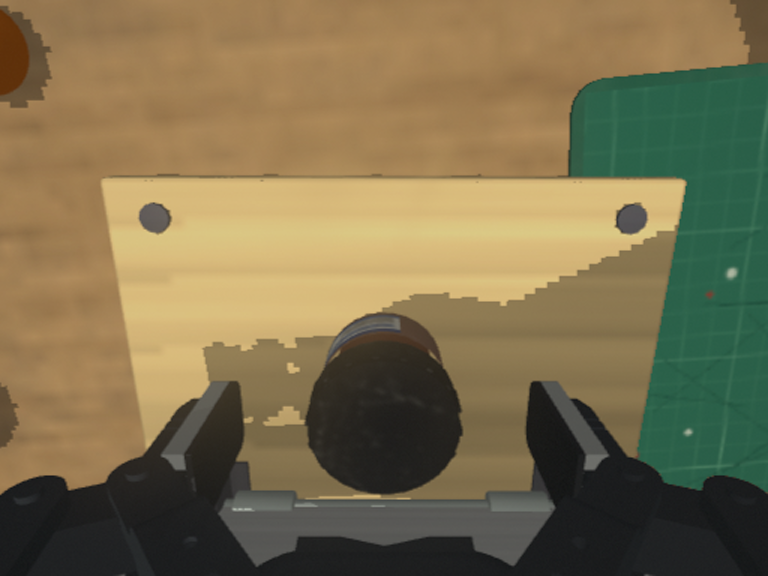

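View pics/e2.png

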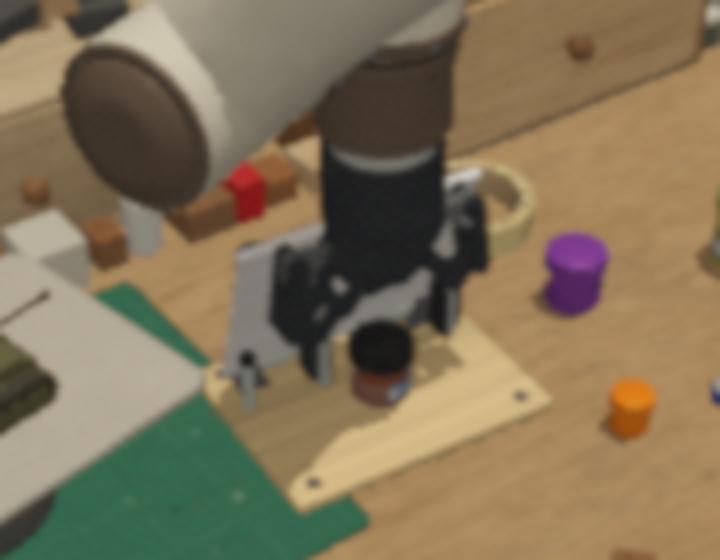

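View pics/e3.png

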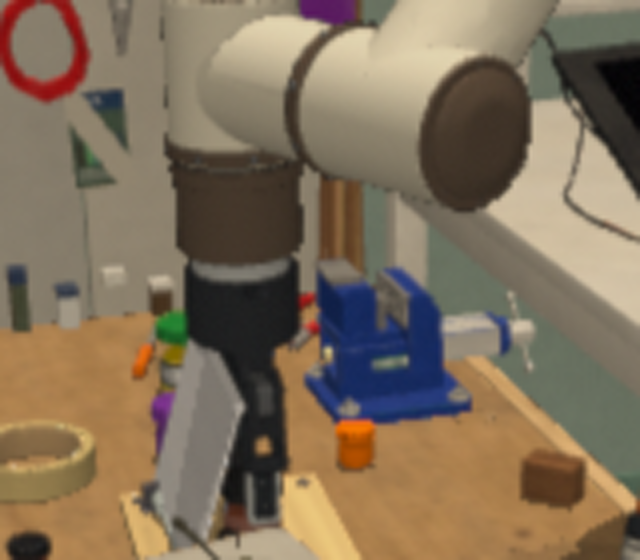

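Run:
```python
from h import *
s=read_state(); Rt=R.from_quat(s['ee_rot']).as_matrix()
print(s['position'],s['contact_force'])
for (u,v,z) in((384,418,56),(384,314,10),(384,494,56)):
    P=ray("wrist",u/1.5,v/1.5,z,s); print(P.round(1),(Rt.T@(P-s['position'])).round(1))
# where should TCP / pad point show
for t in((0,42,0),(0,-42,0),(11,42,0),(11,42,5),(11,42,17)): print(t,(proj("wrist",s['position']+Rt@np.array(t,float),s)*1.5).round(0))
```

```text
[614.69581067  91.08810038  45.19299964] [-1.81458445 -0.16015852 -1.96049529]
[608.9  91.6  56. ] [  5.9   0.1 -10.8]
[596.4  92.3  10. ] [18.2  0.1 35.3]
[633.3  90.   56. ] [-18.5   0.1 -10.9]
(0, 42, 0) [528. 415.]
(0, -42, 0) [239. 415.]
(11, 42, 0) [531. 381.]
(11, 42, 5) [527. 373.]
(11, 42, 17) [516. 355.]
```

Request:
jog_arm(increments=[[0,0,0,0],[0,0,0,0],[0,0,0,0],[0,0,0,0],[0,0,0,0],[0,0,0,0],[0,0,0,0],[0,0,0,0]], hand=-1)

```text
clock: 4.88
position: [614.8, 91.1, 45.4]
ee_rot: [0.031, 1.0, -0.001, -0.002]
contact_force: [-1.6, -0.7, 1.5]
gripper_width: 40.5
```

Run:
```python
from h import *
s=read_state(); save("wrist","f1.png",None,1.5); print(s['position'],s['gripper_width'],s['contact_force'])
```

```text
[614.82826351  91.06025162  45.44163768] 40.46103701490173 [-1.61415705 -0.65901858  1.5324009 ]
```

View pics/f1.png

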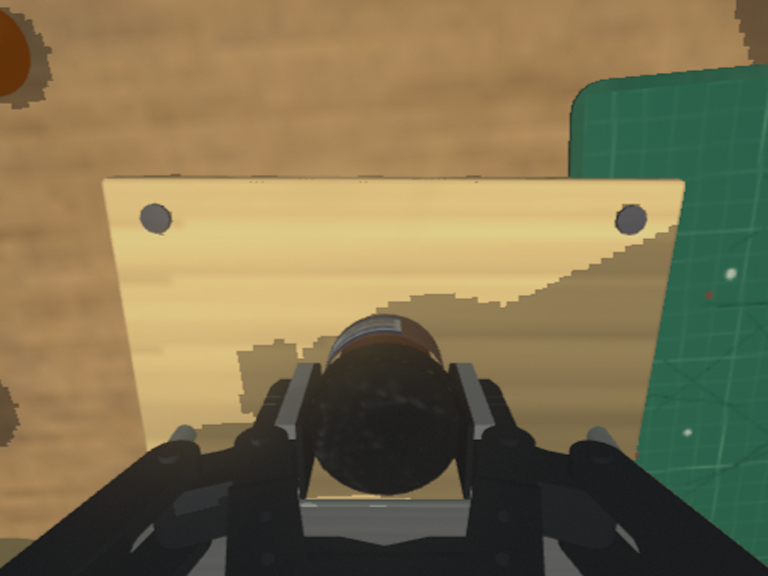

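Request:
jog_arm(increments=[[0,0,-0.005,0],[0,0,-0.01,0],[0,0,-0.012,0],[0,0,-0.012,0]])

```text
clock: 5.42
position: [615.3, 91.3, 58.2]
ee_rot: [0.031, 1.0, -0.0, -0.002]
contact_force: [-2.4, 0.8, 0.6]
gripper_width: 40.6
```

Run:
```python
from h import *
s=read_state(); save("wrist","g1.png",None,1.2);save("scene","g2.png",(180,80,360,220),4); print(s['position'],s['gripper_width'],s['contact_force'])
```

```text
[615.25953971  91.26095557  58.18604582] 40.58503821451521 [-2.36559557  0.77165941  0.60818805]
```

View pics/g1.png

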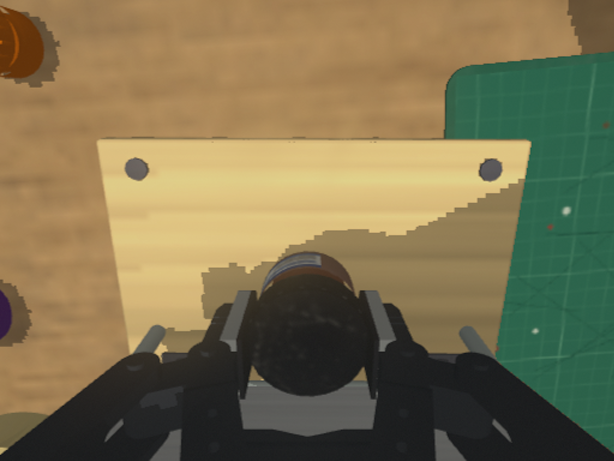

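View pics/g2.png

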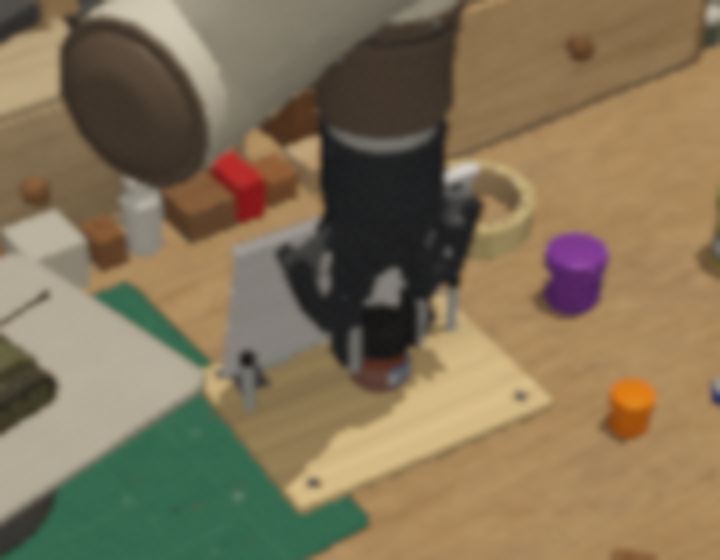

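The wrist and scene views show the jar held upright between the pads and lifted. Next I'll draw it out level.

Request:
jog_arm(increments=[[0.012,0,0,0],[0.024,0,0,0],[0.038,0,0,0],[0.052,0,0,0],[0.068,0,0,0],[0.084,0,0,0],[0.1,0,0,0],[0.116,0,0,0],[0.125,0,0,0],[0.125,0,0,0]])

```text
clock: 6.78
position: [490.2, 99.3, 58.8]
ee_rot: [0.031, 1.0, -0.0, -0.002]
contact_force: [0.4, -0.3, -0.1]
gripper_width: 40.6
```

Run:
```python
from h import *
s=read_state(); save("wrist","h1.png",None,1.2);save("scene","h2.png",(160,80,340,220),4);save("side","h3.png",(180,80,400,260),3.4); print(s['position'],s['gripper_width'],s['contact_force'])
```

```text
[490.18017615  99.28462266  58.80228331] 40.60797558610398 [ 0.35768767 -0.29710716 -0.06156146]
```

View pics/h2.png

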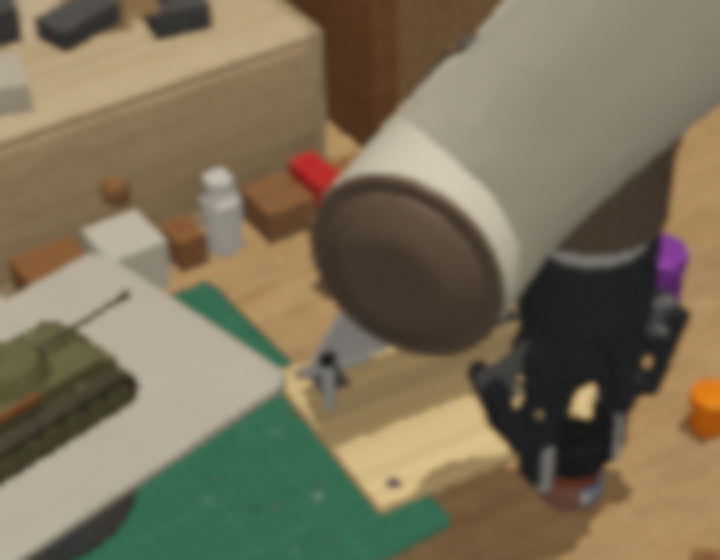

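View pics/h3.png

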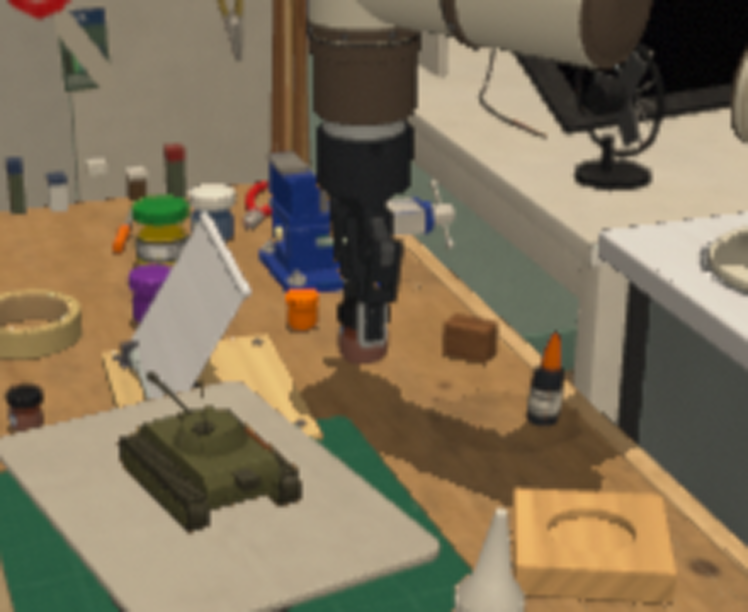

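View pics/h1.png

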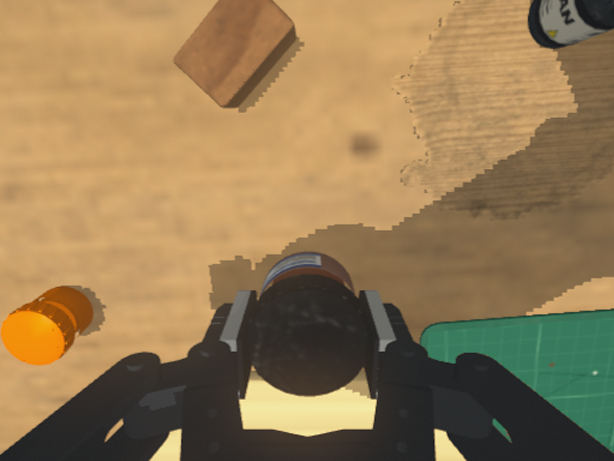

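Request:
jog_arm(increments=[[0,0,-0.03,0],[0,0.01,-0.06,0],[0.002,0.04,-0.09,0],[0.003,0.08,-0.09,0],[0.004,0.125,-0.09,0],[0.006,0.17,-0.09,0],[0.007,0.215,-0.09,0],[0.009,0.255,-0.09,0],[0.009,0.285,-0.09,0],[0.009,0.296,-0.09,0]])

```text
clock: 8.18
position: [501.2, 396.9, 147.7]
ee_rot: [0.031, 1.0, -0.0, -0.001]
contact_force: [0.7, -0.9, -0.3]
gripper_width: 40.5
```

Request:
jog_arm(increments=[[0,0,0,0],[0,0,0,0]])

```text
clock: 8.43
position: [501.2, 395.8, 147.5]
ee_rot: [0.031, 1.0, -0.001, -0.002]
contact_force: [0.5, -0.4, -0.0]
gripper_width: 40.3
```

Run:
```python
from h import *
s=read_state(); save("wrist","i1.png",None,1.5); np.save("s3.npy",np.r_[s['position'],s['ee_rot']]); print(s['position'],s['ee_rot'],s['gripper_width'])
print(proj("wrist",[438,401,22],s)*1.5)
```

```text
[501.1631797  395.81028217 147.53095207] [ 3.13097156e-02  9.99507804e-01 -7.38634216e-04 -1.81816324e-03] 40.343079223258385
[386.66159587 165.18728413]
```

View pics/i1.png

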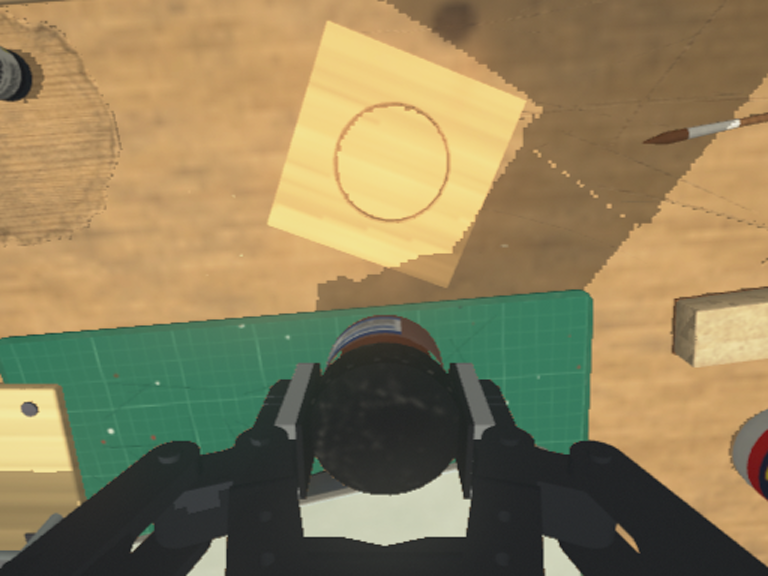

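Run:
```python
from h import *
q=np.load("s3.npy"); s=dict(position=q[:3],ee_rot=q[3:]); Rt=R.from_quat(q[3:]).as_matrix()
im=cv2.imread("pics/i1.png")
P=ray("wrist",392.3/1.5,161.8/1.5,22,s); t=Rt.T@(P-q[:3]); print("recess",P.round(1),t.round(1))
cs=[ray("wrist",u/1.5,v/1.5,22,s) for u,v in((327,21),(526,99),(449,287),(268,224))]; print("corner mean",np.mean(cs,0).round(1))
for u,v,h in((384,316,35.4),(384,494,-10.6)):
    Pz=q[2]-h; P=ray("wrist",u/1.5,v/1.5,Pz,s); print((Rt.T@(P-q[:3])).round(1))
# predicted outline of jar for centre tool x e: bottom-front and top-rear rows
for e in(-3,0,3): print(e,[(proj("wrist",q[:3]+Rt@np.array(p,float),s)*1.5).round(0) for p in((e+20,0,35.4),(e-21.5,0,-10.6),(e,21.5,-10.6),(e,-21.5,-10.6))])
```

```text
recess [436.5 403.9  22. ] [ 64.5   4.2 125.8]
corner mean [437.7 403.9  22. ]
[17.4  0.1 35.5]
[-18.7   0.1 -10.7]
-3 [array([384., 317.]), array([384., 510.]), array([463., 446.]), array([305., 446.])]
0 [array([384., 309.]), array([384., 502.]), array([463., 437.]), array([304., 437.])]
3 [array([384., 301.]), array([384., 493.]), array([464., 427.]), array([304., 427.])]
```

Request:
jog_arm(increments=[[0.02,0.001,0,0],[0.045,0.003,0,0],[0.064,0.004,0.01,0],[0.064,0.004,0.03,0],[0.064,0.004,0.05,0],[0.064,0.004,0.064,0],[0.064,0.004,0.064,0]])

```text
clock: 9.35
position: [437.2, 402.6, 83.1]
ee_rot: [0.032, 0.999, -0.002, -0.002]
contact_force: [0.3, -0.5, -0.4]
gripper_width: 40.4
```

Run:
```python
from h import *
s=read_state(); save("wrist","j1.png",None,1.5); save("scene","j2.png",(150,200,280,320),5);save("side","j3.png",(280,180,420,280),5);print(s['position'],s['ee_rot'],s['contact_force'])
```

```text
[437.19997779 402.63001774  83.07755719] [ 0.03175034  0.99949184 -0.00162907 -0.0023083 ] [ 0.34840424 -0.51110747 -0.39272277]
```

View pics/j1.png

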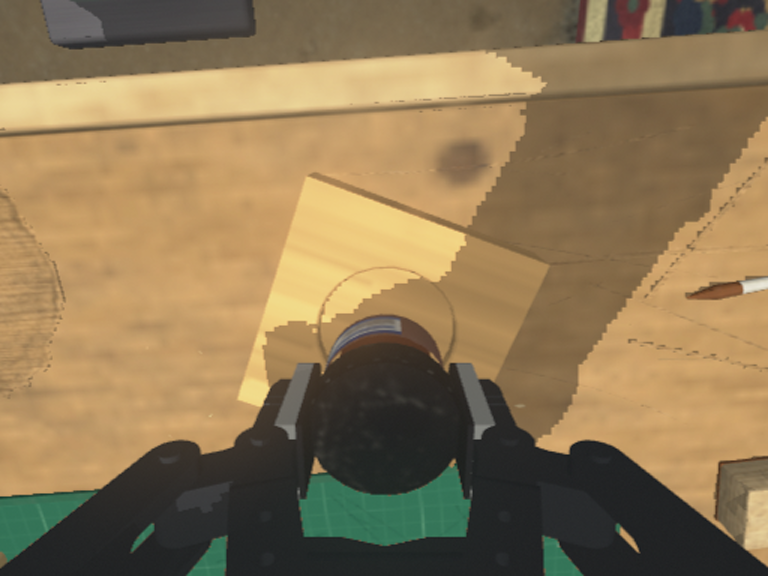

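View pics/j2.png

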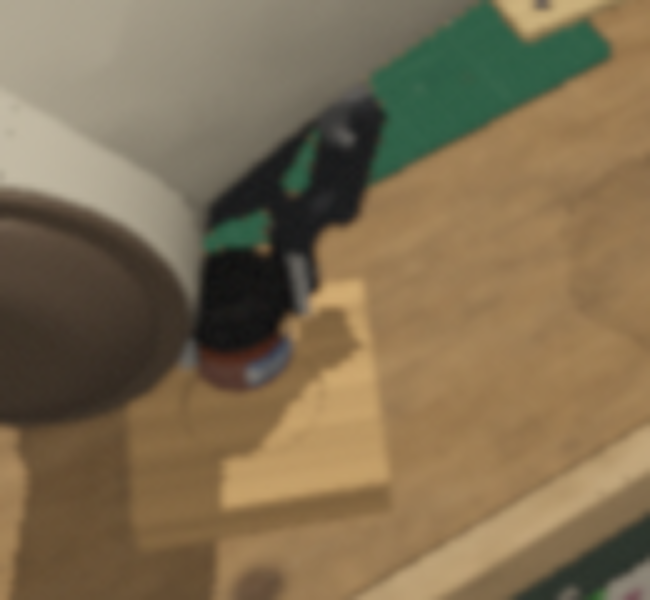

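View pics/j3.png

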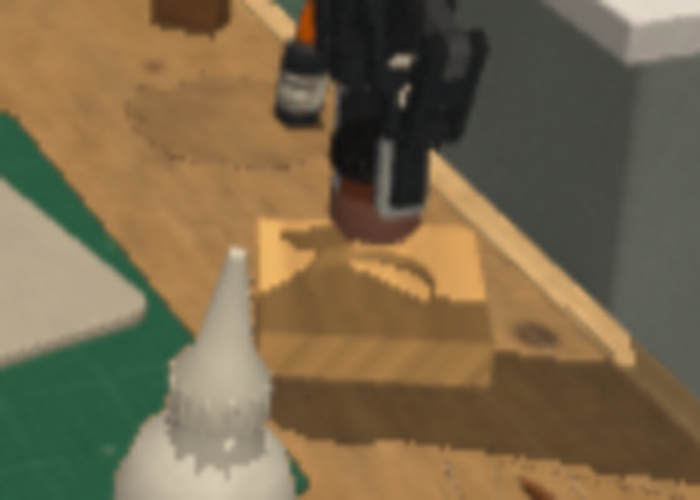

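Run:
```python
from h import *
s=read_state(); Rt=R.from_quat(s['ee_rot']).as_matrix()
for u,v in((387,267),(318,328),(456,328)):
    print((Rt.T@(ray("wrist",u/1.5,v/1.5,22,s)-s['position'])).round(1))
```

```text
[27.7  1.3 62.9]
[  1.7 -27.   62.8]
[ 1.7 29.7 62.8]
```

Request:
jog_arm(increments=[[0,0.001,0.01,0],[0,0.001,0.02,0],[0,0.001,0.028,0],[0,0.001,0.032,0],[0,0.001,0.032,0]])

```text
clock: 10.12
position: [437.8, 404.8, 52.3]
ee_rot: [0.031, 1.0, -0.0, -0.001]
contact_force: [0.1, -0.0, -1.1]
gripper_width: 40.0
```

Request:
jog_arm(increments=[[0,0,0.001,0],[0,0,0.001,0],[0,0,0.001,0]])

```text
clock: 10.5
position: [437.9, 404.9, 51.5]
ee_rot: [0.031, 1.0, -0.0, -0.001]
contact_force: [-0.1, 0.8, -1.0]
gripper_width: 40.6
```

Request:
jog_arm(increments=[[0,0,0.001,0],[0,0,0.001,0],[0,0,0.001,0]])

```text
clock: 10.88
position: [437.9, 404.9, 50.5]
ee_rot: [0.031, 1.0, -0.0, -0.001]
contact_force: [-0.0, -0.5, -0.7]
gripper_width: 40.3
```

Run:
```python
from h import *
s=read_state(); save("wrist","k1.png",None,1.5);save("side","k3.png",(280,180,420,280),5);print(s['position'],s['contact_force'])
```

```text
[437.85701726 404.90304045  50.50818722] [-0.01188918 -0.45616911 -0.74115917]
```

View pics/k1.png

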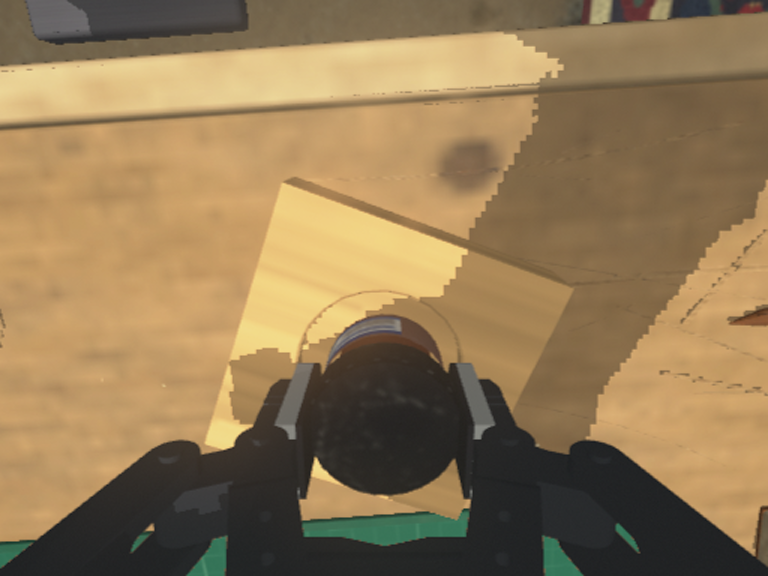

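View pics/k3.png

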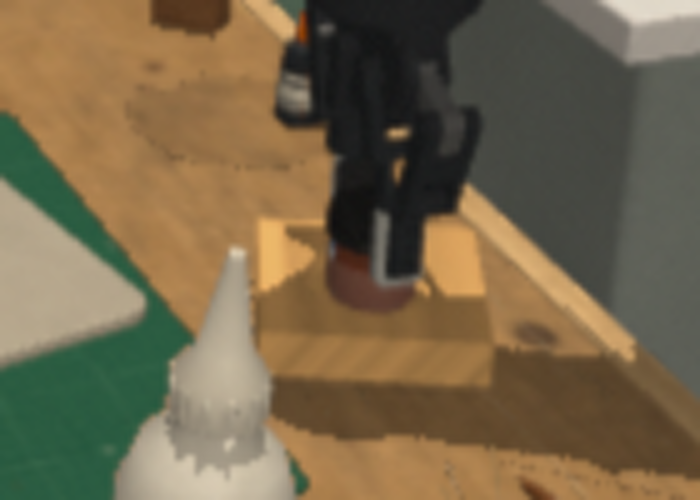

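Request:
jog_arm(increments=[[0,-0.001,0.001,0],[0,-0.001,0.001,0],[0,-0.001,0.001,0]])

```text
clock: 11.35
position: [437.8, 403.9, 49.5]
ee_rot: [0.031, 1.0, -0.0, -0.001]
contact_force: [-0.4, 0.6, -0.1]
gripper_width: 40.4
```

Request:
jog_arm(increments=[[0,0,0.001,0],[0,0,0.001,0],[0,0,0.001,0]])

```text
clock: 11.72
position: [438.0, 403.9, 49.4]
ee_rot: [0.031, 1.0, -0.0, -0.001]
contact_force: [-0.8, -0.6, 5.7]
gripper_width: 40.8
```

Request:
jog_arm(increments=[[0,0,0,0],[0,0,0,0],[0,0,0,0],[0,0,0,0],[0,0,0,0],[0,0,0,0],[0,0,0,0]], hand=1)

```text
clock: 12.6
position: [438.0, 404.0, 49.4]
ee_rot: [0.031, 1.0, -0.0, -0.001]
contact_force: [0.7, -0.2, -0.1]
gripper_width: 85.5
```

Request:
jog_arm(increments=[[0,0,-0.01,0],[0,0,-0.03,0],[0,0,-0.06,0],[0,0,-0.1,0],[-0.03,0,-0.12,0],[-0.06,0,-0.12,0],[-0.06,0,-0.12,0]])

```text
clock: 13.48
position: [499.6, 400.0, 170.0]
ee_rot: [0.032, 0.999, 0.0, -0.0]
contact_force: [-0.3, 0.2, -1.1]
gripper_width: 85.2
```

Run:
```python
from h import *
s=read_state(); save("wrist","l1.png",None,1.5);save("side","l3.png",(180,100,420,280),3.2);save("scene","l2.png",(150,80,350,320),2.5);print(s['clock'],s['position'],s['contact_force'],s['gripper_width'])
```

```text
13.475 [499.64504085 399.96113339 170.01252136] [-0.32426747  0.22787244 -1.07510901] 85.20424338024286
```

View pics/l1.png

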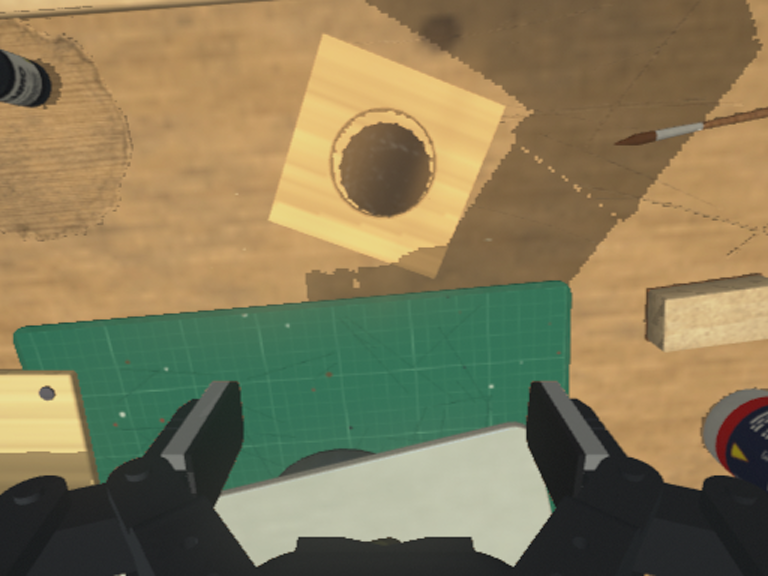

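View pics/l3.png

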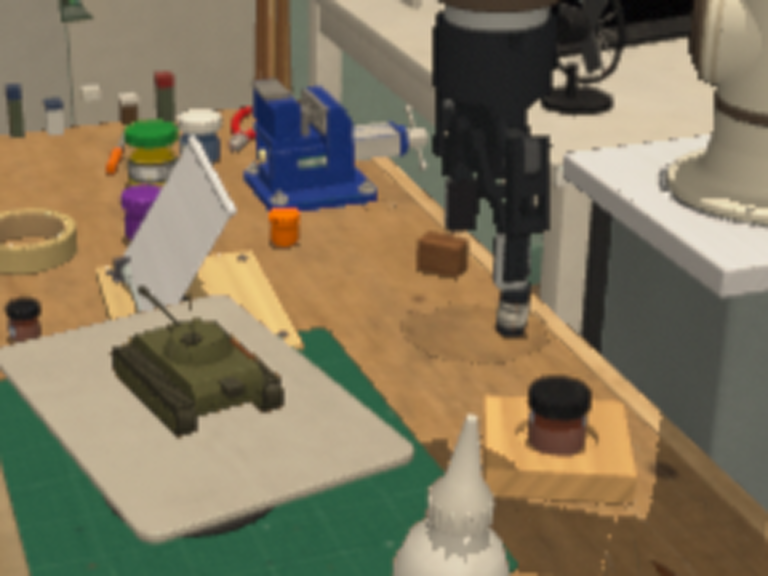

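View pics/l2.png

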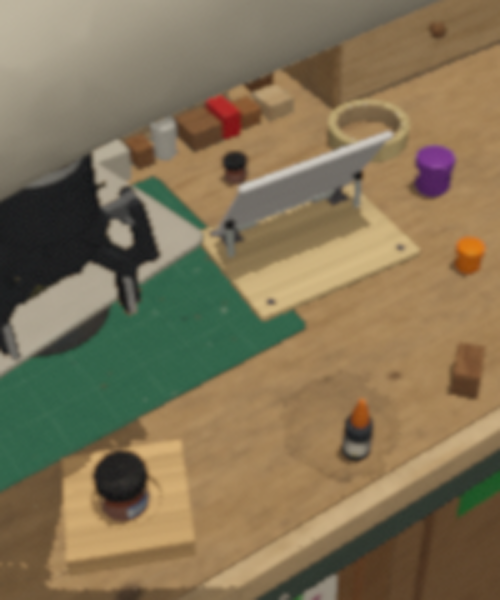

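The pictures show the jar upright in the recess, with its lid at (386,168) inside the recess ring in the wrist view. The flap is closed and the hand is clear of everything, so I'm handing in.

```bash
python3 -c "
from bench import *
print(job_done())"
```

```text
the job is handed in; nothing more can be done
None
```

The jar now stands upright in the round recess of the jar holder, and I handed the job in with the clock at about 13.6 s of the 42 s allowed.

**What I did:** I brought the open hand in level from the front, so its body pushed the flap back (about 3 N measured). I closed on the jar, lifted it about 12 mm and drew it straight out. The flap shut by itself behind it. I then lowered the jar into the recess until the force showed it touching the floor (5.7 N, 49.4 mm TCP height, as worked out beforehand), opened the hand and moved well clear.

**Last checks:** All three cameras were checked after release. The jar is upright inside the recess ring, the flap is closed, and the other things look undisturbed. The contact force was about 1 N, which is noise.

**Disagreements:**
- The scene and wrist cameras differed by 3–4 mm in y on both the jar and the recess. I went with the wrist camera.
- The gripper read about 40.5 mm when closed on the jar. That matches the 40 mm body rather than the 43 mm lid I had aimed for. The hold was firm throughout.

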